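# Rotate three reference cells between the channel holders

## Robot

A 6-joint arm with a two-finger parallel gripper is mounted at the origin on the work surface. World frame = base frame: x ahead of the robot, y to its left, z up, the work surface at z = 0. Lengths are in m, angles in rad, forces in N, time in s.
With the tool pointing down it reaches from about 0.3 to 0.775 m from the base axis. Payload 14.6 kg.
Tool frame: the origin (TCP) lies at the very end of the fingers, on their centre line; the grasp point (between the pads) lies 19 mm behind it; z points along the fingers, y is the line along which they close (so a half turn about z gives the same grasp; the last joint's range is limited). The gripper opens to 94 mm and grips with 3 to 60 N. Pads are 16 mm wide; open, the fingers measure 119 mm over their backs; the gripper's body (75 mm by 177 mm) begins 78 mm behind the grasp point.
Start: joints at [1.043, 0.3, 1.521, -0, 1.321, -0.067], TCP at [0.245, 0.493, 0.205] pointing down, gripper open.
Joint ranges: [-3.03, 3.03], [-0.79, 2.21], [0.23, 2.52], [-1.04, 4.18], [0, 3.07], [-2.55, 2.55]. Speed limits (rad/s): [2.22, 2.22, 2.57, 3.14, 3.14, 3.14].

## Interface

Orientations are given as a unit quaternion [w, x, y, z].
In Python, from cell import read_state, grab_frame, sign_off, spot_in, spot_point gives the robot as it stands. The module is installed in compiled form; this text tells all that it offers.
- The arm moves only by the tool carry_out, never from a script. Its argument "targets" is text: rows parted by semicolons, each of 7 numbers parted by spaces: the shift along the tool's x, y, z in m, then the turn, a rotation vector about the tool's x, y, z in degrees, then the finger opening in m, from 0 to 0.094. In form: x y z ax ay az hand; .... A call has 1 to 20 rows; each row shifts and turns the commanded pose from where the row before left it, along the tool's axes as they then stand; what a row does not reach is not made up. A row lasts 1/10 s, in which the tool goes at most 50 mm and 8.59 degrees, less where a joint would pass 70% of its speed; a pose out of reach is approached as far as the arm can. A call is refused whole if a number of a shift passes 0.05 or a number of a turn 8.59, either way. A call with a gripper value outside its range is refused whole. The fingers move at their own pace and stop on an object; the grip force is fixed at half the most. Time passes only in rows, so rows that do not move let the fingers close. It gives the time, the measured TCP pose, the force, the opening and the grip force at its end, in the units of the state.
- read_state(): the state, without advancing time (a new reading comes with each control period).
- grab_frame(name): name is "scene" or "top" or "wrist"; returns a dict with "frame" (420x560x3 uint8, red, green, blue), "intrinsics" (3x3 intrinsics, pixels), "origin" and "attitude" of the camera in the world. Camera axes: x right, y up, looking along -z (the intrinsics and any distortion apply to the point x, -y, -z); pixel columns grow to the right and rows downward; lengths in m; the calibration is good to about 2 mm. A picture is of the moment at which its call begins. There is no depth.
- sign_off(): hands the job in; it is judged then, once.
Trained networks look in the newest picture that a camera, given by its name, has taken for a name from the list of things; names that differ only in an ending like _2 or _b are one class to them, and where a whole thing is asked for, a point or a joint stands for the part that bears it (a point fixed in the world has none). Each returns a list of dicts, best first, with "p" (0 to 1); they miss things now and then, are a little off and sometimes report something else, mostly with a low value. They report only what shows in the picture. A call takes as long as a camera call. They do not tell look-alikes from the thing itself.
- spot_in(camera, query): "location" ([column, row] in pixels, amid what is visible of it).
- spot_point(camera, query): "location" ([column, row] in pixels: a listed point, or the origin of a listed thing).
The state is a dict: "time_s": time; "joint_positions": joint angles; "dq": joint speeds; "tau": joint torques, N m; "eef_pos": TCP position; "tool_rot": TCP orientation; "contact_force": force on the tool from outside, world axes, zero at the start; "torque": the same for the moment, N m; "opening": opening from 0.0 (shut) to 1.0 (fully open); "gripper_force": force on a finger pad.
Only numpy, scipy, OpenCV 4.12 (cv2) and the standard library are available. Lean on these libraries where they do the work, as an engineer would, in place of code of your own. Each camera call takes 0.05 s, during which the arm holds its last target. There are 200 camera calls.

## Task

For the cross-check of the test channels, every reference cell has to change holders: put the thick cell where the medium one stands now, the medium cell where the slim one stands now, and the slim cell where the thick one stands now, parking a cell in the empty holder on the way, so that this holder is empty again at the end. Set each cell down gently and upright, flat on the round copper plate and about in its middle. The cells are bare and charged, so keep them upright and never let two of them touch, and leave the other things on the bench where they are.

Things in the scene. Friction and masses are not known exactly. Their poses are not given: they have to be found in the camera images.
- cell_thick: the thick cylindrical battery cell, bare steel, diameter 46 mm, 80 mm tall, about 0.36 kg. Origin: centre of its underside; z up through the pole. Stands in holder_a at the start
- cell_medium: the medium cylindrical battery cell, bare steel, diameter 32 mm, 70 mm tall, about 0.15 kg. Origin: centre of its underside; z up. Stands in holder_b at the start
- cell_slim: the slim cylindrical battery cell, bare steel, diameter 21 mm, 70 mm tall, about 0.07 kg. Origin: centre of its underside; z up. Stands in holder_c at the start
- holder_a: The thick cell stands in it at the start. Fixed; all 4 holders alike: black base plate 140 x 90 x 10 mm; round copper seat, top 12 mm above the bench, in a grey rim (66 mm inside, 76 outside, top 17 mm above the bench). Origin: underside of base plate, on the seat's axis; z up. Plate from x -45 to +95 mm, y -45 to +45. Parts behind the seat: see holder_d
- holder_b: identical to holder_a, same origin and axes. This is the one in which the medium cell stands at the start
- holder_c: identical to holder_a, same origin and axes. This is the one in which the slim cell stands at the start
- holder_d: identical to holder_a, same origin and axes; empty at the start. Like all four it carries, on +x 77 mm behind the seat's axis, a steel column 12 mm thick, 104 mm high, with a contact arm at 82 mm height swung aside to +y (65 mm long), and beside the column two binding posts 30 mm high. Jaws closing along y stay clear of the column
- screwdriver: bystander: screwdriver with orange handle lying on the bench, 160 mm long, 26 mm high; origin under its middle, x towards the tip
- tape_roll: bystander: roll of amber tape lying flat, 74 mm across, 19 mm high; origin at the centre of its underside
- multimeter: bystander: yellow and black hand multimeter lying on its back, 150 x 74 mm, 45 mm high with its dial; origin at the centre of its underside, x along its length
Not all that is in view belongs to the job. What is shaped like the cell_thick but red is not meant.

How it is judged:
On the way:
1. a cell is parked, standing flat in the holder that was empty (((horizontal distance between cell_thick and holder_d below 0.012 m and z of cell_thick in the frame of holder_d below 0.015 m and angle between cell_thick's own z axis and vertical below 0.09 rad and linear speed of cell_thick below 0.02 m/s) or (horizontal distance between cell_medium and holder_d below 0.012 m and z of cell_medium in the frame of holder_d below 0.015 m and angle between cell_medium's own z axis and vertical below 0.09 rad and linear speed of cell_medium below 0.02 m/s) or (horizontal distance between cell_slim and holder_d below 0.012 m and z of cell_slim in the frame of holder_d below 0.015 m and angle between cell_slim's own z axis and vertical below 0.09 rad and linear speed of cell_slim below 0.02 m/s))), for 0.2 s.
At the end, for the whole second after the job is handed in: The thick cell stands in holder_b, the medium cell in holder_c and the slim cell in holder_a, each with its axis within 12 mm of the middle of the round plate, flat on it (within 3 mm of its height, tilted less than 5 degrees) and at rest; so holder_d is empty (horizontal distance between cell_thick and holder_b below 0.012 m and z of cell_thick in the frame of holder_b below 0.015 m and angle between each of cell_thick, cell_medium, cell_slim's own z axis and vertical below 0.09 rad and linear speed of each of cell_thick, cell_medium, cell_slim below 0.02 m/s and horizontal distance between cell_medium and holder_c below 0.012 m and z of cell_medium in the frame of holder_c below 0.015 m and horizontal distance between cell_slim and holder_a below 0.012 m and z of cell_slim in the frame of holder_a below 0.015 m); the robot touches nothing.
It fails at once if two cells touch (bare cells short-circuit) (contact force between cell_thick and cell_medium above 0.3 N or contact force between any of cell_medium, cell_thick and cell_slim above 0.3 N).
It fails at once if a cell tips more than 35 degrees (angle between any of cell_thick, cell_medium, cell_slim's own z axis and vertical above 0.61 rad).
It fails at once if a cell is dropped or slammed down: it moves faster than 0.5 m/s with its underside less than 35 mm above the bench ((height (world z) of cell_thick below 0.035 m and linear speed of cell_thick above 0.5 m/s) or (height (world z) of cell_medium below 0.035 m and linear speed of cell_medium above 0.5 m/s) or (height (world z) of cell_slim below 0.035 m and linear speed of cell_slim above 0.5 m/s)).
It fails at once if the screwdriver, the tape roll or the multimeter is shifted more than 25 mm (distance of any of screwdriver, tape_roll, multimeter from where it was at the start of the episode above 0.025 m).
It also fails if it takes over 99 s, if anything falls off the work surface, if the arm or the gripper's body presses on something with over 40 N, if the wrist force passes 120 N, or if a joint passes its speed limit or range.

## Working session

There is one attempt and no reset: what is moved stays moved. The work goes in short steps, Python scripts to look and compute and a tool call to move; the robot and the scene stay as the last step left them, time stands still between calls to the robot, and variables do not carry over. Pictures are saved under pics/ and viewed, at most 14 in all, crops included, and the job is handed in when it is done.

Besides the shell and the picture viewer there is one more tool, called after "Emit:" as name(argument=value, ...) on one line, values as JSON. carry_out: Moves the arm, as the interface text tells. Its arguments: {"type":"object","properties":{"targets":{"type":"string"}},"required":["targets"]}

```bash
mkdir -p pics; cat > h.py <<'E'
import numpy as np, cv2
from cell import *
def ray(f,px):
    K=np.array(f["intrinsics"]);R=np.array(f["attitude"])
    if R.size==4:
        from scipy.spatial.transform import Rotation as Ro
        R=Ro.from_quat(np.roll(R.ravel(),-1)).as_matrix()
    d=np.linalg.solve(K,[px[0],px[1],1.]);d=np.array([d[0],-d[1],-d[2]])
    return np.array(f["origin"]),R@d
def onz(f,px,z):
    o,d=ray(f,px);return (o+d*(z-o[2])/d[2])
def proj(f,P):
    K=np.array(f["intrinsics"]);R=np.array(f["attitude"])
    if R.size==4:
        from scipy.spatial.transform import Rotation as Ro
        R=Ro.from_quat(np.roll(R.ravel(),-1)).as_matrix()
    p=R.T@(np.array(P)-np.array(f["origin"]));q=K@[p[0],-p[1],-p[2]];return q[:2]/q[2]
def save(f,n): cv2.imwrite(f"pics/{n}.png",f["frame"][:,:,::-1])
E
python3 - <<'E'
from h import *
np.set_printoptions(precision=4,suppress=True)
for c in ["top","scene"]:
    f=grab_frame(c);save(f,c)
    print(c,f["intrinsics"],f["origin"],f["attitude"],[k for k in f])
    for q in ["holder_a","cell_thick","cell_medium","cell_slim","screwdriver","tape_roll","multimeter"]:
        z=0.0 if q[0] not in "c" else 0.012
        for r in spot_point(c,q)[:6]: print(c,q,round(r["p"],2),np.round(r["location"],1),onz(f,r["location"],z)[:2])
print(read_state())
E
```

```text
top [[434.3828   0.     285.3801]
 [  0.     434.3828 218.8743]
 [  0.       0.       1.    ]] [ 0.4205 -0.0111  1.1839] [ 0.7158  0.0408 -0.04   -0.6959] ['frame', 'intrinsics', 'origin', 'attitude']
top holder_a 0.94 [252.7 201.4] [0.6024 0.0836]
top holder_a 0.68 [365.4 204.4] [ 0.6028 -0.2269]
top holder_a 0.64 [303.5 247.4] [ 0.4797 -0.0593]
top holder_a 0.56 [187.8 246.4] [0.4736 0.2557]
top cell_thick 0.61 [360.7 206.9] [ 0.5937 -0.212 ]
top cell_thick 0.57 [431.  251.9] [ 0.4767 -0.4022]
top cell_thick 0.54 [188.6 245.7] [0.475 0.251]
top cell_medium 0.52 [254.8 197.1] [0.6126 0.0774]
top cell_slim 0.49 [188.5 242.4] [0.4839 0.2517]
top screwdriver 0.85 [343.7 268. ] [ 0.4271 -0.1694]
top tape_roll 0.85 [300.4 181.6] [ 0.6616 -0.0464]
top multimeter 0.86 [142.4 188.3] [0.6304 0.3898]
top multimeter 0.21 [191.5 246.7] [0.4731 0.2456]
scene [[446.8887   0.     275.486 ]
 [  0.     446.8887 208.1282]
 [  0.       0.       1.    ]] [ 1.1963 -0.6084  0.5924] [0.7969 0.4425 0.1947 0.3622] ['frame', 'intrinsics', 'origin', 'attitude']
scene holder_a 0.96 [330.9 174.6] [0.4628 0.2567
[... 584 characters left out ...]
ene tape_roll 0.6 [301.1 252.4] [ 0.6644 -0.0573]
scene tape_roll 0.21 [221.1 270.9] [ 0.6021 -0.2232]
scene multimeter 0.96 [405.6 181.6] [0.625 0.384]
scene multimeter 0.56 [322.5 213. ] [0.5862 0.092 ]
{'time_s': 0.8, 'joint_positions': array([ 1.0434,  0.2999,  1.521 ,  0.    ,  1.3207, -0.0666]), 'dq': array([-0.0006, -0.001 ,  0.0002, -0.0007, -0.0004, -0.0002]), 'tau': array([  0.    , -53.1649, -35.2901,   0.0708,   0.0212,   0.    ]), 'eef_pos': array([0.2446, 0.4926, 0.2055]), 'tool_rot': array([-0.    ,  0.2284,  0.9736,  0.    ]), 'contact_force': array([-0.7586,  0.4678, -0.3286]), 'torque': array([-0.0215, -0.0083, -0.0316]), 'gripper_force': 0.0, 'opening': 1.0026362915020082}
```

View pics/top.png

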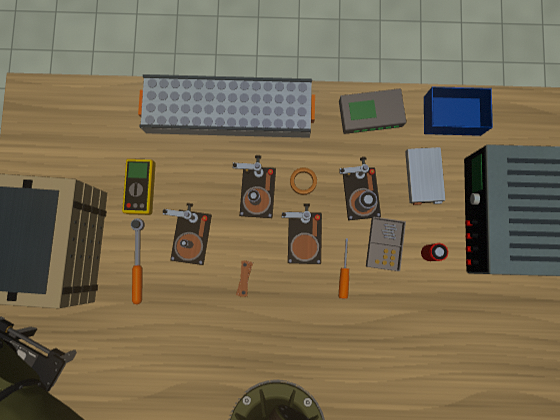

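View pics/scene.png

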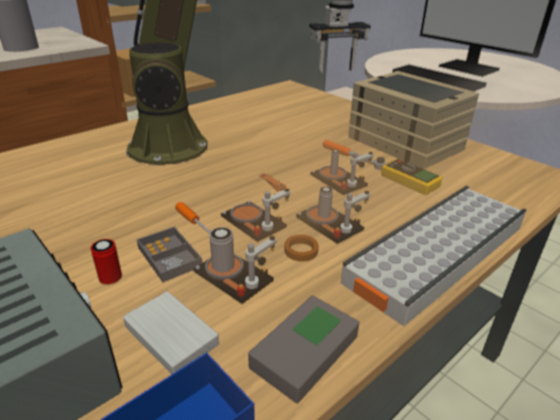

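The top view shows thick + holder_a at (365,204), medium + b at (255,199), slim + c at (188,245) and the empty d at (304,247). The red decoy is at (433,252). The +x ends of the holders, with their columns, point up the image. I'll park slim in d first, then look at it closely from above holder c.

Emit:
carry_out(targets="0 0 -0.02 0 0 -6.6 0.094; 0 0 -0.025 0 0 -6.6 0.094; 0 0 -0.025 0 0 -6.6 0.094; 0 0 -0.02 0 0 -6.6 0.094; -0.01 -0.02 0 0 0 0 0.094; -0.025 -0.03 0 0 0 0 0.094; -0.03 -0.035 0 0 0 0 0.094; -0.03 -0.035 0 0 0 0 0.094; -0.03 -0.035 0 0 0 0 0.094; -0.03 -0.035 0 0 0 0 0.094; -0.015 -0.03 0 0 0 0 0.094; -0.005 -0.02 0 0 0 0 0.094; 0 0 0 0 0 0 0.094; 0 0 0 0 0 0 0.094")

```text
time_s: 2.2
eef_pos: [0.4195, 0.2528, 0.2956]
tool_rot: [0.0, 0.0, 1.0, 0.0]
contact_force: [-0.2, -1.1, 1.2]
opening: 0.999
gripper_force: 0.0
```

```bash
cat > look.py <<'E'
import sys
from h import *
np.set_printoptions(precision=4,suppress=True)
s=read_state();print("t",s["time_s"],"tcp",s["eef_pos"],s["tool_rot"],s["opening"],s["contact_force"])
f=grab_frame("wrist");save(f,sys.argv[1]);print(f["origin"],f["attitude"])
for q in sys.argv[2:]:
    z=0.0 if q[0]!="c" else 0.012
    for r in spot_point("wrist",q)[:4]: print(q,round(r["p"],2),np.round(r["location"],1),onz(f,r["location"],z)[:2])
E
python3 look.py w1 holder_c cell_slim cell_medium cell_thick
```

```text
t 2.2 tcp [0.4195 0.2528 0.2956] [0.0001 0.0004 1.     0.0001] 0.9986525599621127 [-0.2356 -1.0584  1.2095]
[0.3467 0.2538 0.4757] [ 0.7014 -0.0907 -0.0907  0.7012]
holder_c 0.8 [ 77.1 207.5] [ 0.4796 -0.0618]
holder_c 0.66 [277.5 204.3] [0.4745 0.2542]
holder_c 0.62 [ 97.4 306.8] [ 0.657  -0.0558]
cell_slim 0.56 [274.4 206.7] [0.475  0.2494]
```

View pics/w1.png

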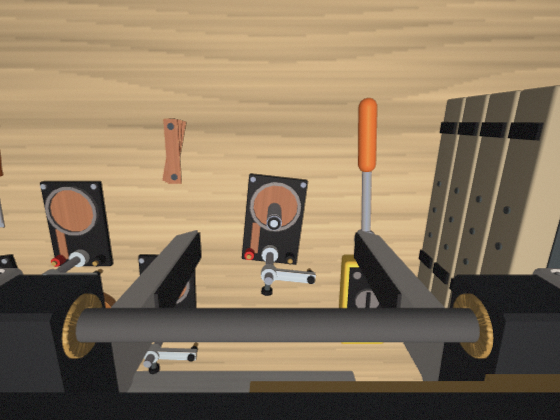

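Slim's base is at (274,206) in the seat of holder c, whose ring is centred near (275,206). The network and the picture agree, so I'm descending to grasp it.

Emit:
carry_out(targets="-0.02 -0.003 0.02 0 0 0 0.094; -0.02 0 0.03 0 0 0 0.094; -0.015 0 0.03 0 0 0 0.094; 0 0 0.03 0 0 0 0.08; 0 0 0.03 0 0 0 0.08; 0 0 0.03 0 0 0 0.08; 0 0 0.03 0 0 0 0.08; 0 0 0.025 0 0 0 0.08; 0 0 0.02 0 0 0 0.08; 0 0 0.01 0 0 0 0.08; 0 0 0.004 0 0 0 0.08; 0 0 0 0 0 0 0.05; 0 0 0 0 0 0 0.03; 0 0 0 0 0 0 0.015; 0 0 0 0 0 0 0.01; 0 0 0 0 0 0 0.01; 0 0 0 0 0 0 0.01; 0 0 0 0 0 0 0.01; 0 0 0 0 0 0 0.01; 0 0 0 0 0 0 0.01")

```text
time_s: 4.45
eef_pos: [0.4745, 0.2496, 0.0364]
tool_rot: [-0.0, 0.0, 1.0, -0.0]
contact_force: [0.2, -0.0, 0.8]
opening: 0.22
gripper_force: 30.0
```

Emit:
carry_out(targets="0 0 -0.005 0 0 0 0.01; 0 0 -0.015 0 0 0 0.01; 0 0 -0.03 0 0 0 0.01; 0 0 -0.03 0 0 0 0.01; 0 0 -0.03 0 0 0 0.01; 0 0 -0.03 0 0 0 0.01; 0 -0.01 -0.02 0 0 0 0.01; 0.005 -0.025 0 0 0 0 0.01; 0.005 -0.035 0 0 0 0 0.01; 0.005 -0.04 0 0 0 0 0.01; 0.005 -0.04 0 0 0 0 0.01; 0.005 -0.04 0 0 0 0 0.01; 0.005 -0.04 0 0 0 0 0.01; 0 -0.035 0 0 0 0 0.01; 0 -0.025 0 0 0 0 0.01; 0 -0.015 0 0 0 0 0.01; 0 -0.005 0 0 0 0 0.01; 0 0 0 0 0 0 0.01; 0 0 0 0 0 0 0.01")

```text
time_s: 6.35
eef_pos: [0.4445, -0.0598, 0.1965]
tool_rot: [0.0, -0.0, 1.0, 0.0]
contact_force: [0.2, 0.6, -0.6]
opening: 0.219
gripper_force: 30.0
```

```bash
cat > disc.py <<'E'
# fit copper discs in wrist image: copper-coloured blobs -> ellipse -> world at z=.012
import sys
from h import *
f=grab_frame("wrist");im=f["frame"]
hsv=cv2.cvtColor(im,cv2.COLOR_RGB2HSV)
m=((hsv[...,0]<12)&(hsv[...,1]>90)&(hsv[...,2]>60)).astype(np.uint8)
m=cv2.morphologyEx(m,cv2.MORPH_OPEN,np.ones((3,3)))
cs,_=cv2.findContours(m,cv2.RETR_EXTERNAL,cv2.CHAIN_APPROX_NONE)
for c in cs:
    if cv2.contourArea(c)<400: continue
    P=np.array([onz(f,p,0.012)[:2] for p in c[:,0].astype(float)])
    # algebraic circle fit on convex hull, radius expected 33 mm
    h=cv2.convexHull(c)[:,0].astype(float);H=np.array([onz(f,p,0.012)[:2] for p in h])
    from scipy.optimize import least_squares
    r=least_squares(lambda q:np.hypot(*(P-q[:2]).T)-q[2],[*H.mean(0),.033],loss="soft_l1",f_scale=.001)
    print(np.round(cv2.boundingRect(c)),"centre",np.round(r.x[:2],4),"R",round(r.x[2],4))
E
python3 look.py w2 holder_d cell_slim; python3 disc.py
```

```text
t 6.35 tcp [ 0.4445 -0.0598  0.1965] [ 0.     -0.0002  1.      0.    ] 0.21898207849968146 [ 0.1673  0.6305 -0.558 ]
[ 0.3717 -0.0589  0.3766] [ 0.701  -0.0907 -0.0906  0.7016]
holder_d 0.92 [528.8 202.5] [0.4702 0.2538]
holder_d 0.64 [273.1 210.6] [ 0.481 -0.064]
cell_slim 0.89 [276.1 233.2] [ 0.5066 -0.0602]
cell_slim 0.19 [529.4 201.9] [0.4663 0.2444]
[484 229  26  47] centre [0.5346 0.217 ] R 0.0194
[248 188  55  48] centre [ 0.4798 -0.0614] R 0.0316
[509 182  51  53] centre [0.4745 0.2529] R 0.031
[180  97  12  73] centre [ 0.3808 -0.2931] R 0.1343
[391  95  43  84] centre [0.3977 0.1572] R 0.0716
```

View pics/w2.png

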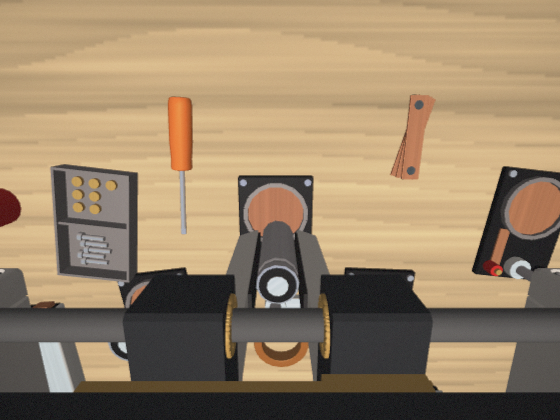

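The copper disc of d is at (275,212) in the picture. The fit gives (0.480,-0.061) for d and (0.4745,0.253) for c. I'm setting slim down in d.

Emit:
carry_out(targets="-0.012 -0.001 0 0 0 0 0.01; -0.015 0 0 0 0 0 0.01; -0.0085 0 0.01 0 0 0 0.01; 0 0 0.025 0 0 0 0.01; 0 0 0.03 0 0 0 0.01; 0 0 0.03 0 0 0 0.01; 0 0 0.025 0 0 0 0.01; 0 0 0.015 0 0 0 0.01; 0 0 0.01 0 0 0 0.01; 0 0 0.007 0 0 0 0.01; 0 0 0.004 0 0 0 0.01; 0 0 0.003 0 0 0 0.01; 0 0 0.001 0 0 0 0.01; 0 0 0 0 0 0 0.01; 0 0 0 0 0 0 0.01")

```text
time_s: 8.05
eef_pos: [0.4802, -0.0614, 0.0368]
tool_rot: [0.0, 0.0, 1.0, -0.0]
contact_force: [0.1, -0.4, -0.4]
opening: 0.22
gripper_force: 30.0
```

Emit:
carry_out(targets="0 0 0.0005 0 0 0 0.01; 0 0 0 0 0 0 0.03; 0 0 0 0 0 0 0.05; 0 0 0 0 0 0 0.07; 0 0 0 0 0 0 0.09; 0 0 0 0 0 0 0.09; 0 0 -0.02 0 0 0 0.09; 0 0 -0.04 0 0 0 0.09; 0 0 -0.045 0 0 0 0.09; 0 0 -0.045 0 0 0 0.09; 0 0 -0.045 0 0 0 0.09; -0.005 0.01 -0.04 0 0 0 0.09; -0.01 0.03 -0.02 0 0 0 0.09; -0.015 0.03 0 0 0 0 0.09; -0.015 0.03 0 0 0 0 0.09; -0.015 0.03 0 0 0 0 0.09; -0.005 0.01 0 0 0 0 0.09; 0 0 0 0 0 0 0.09; 0 0 0 0 0 0 0.09")

```text
time_s: 9.95
eef_pos: [0.5448, 0.0779, 0.2909]
tool_rot: [-0.0, 0.0, 1.0, -0.0]
contact_force: [-0.8, -0.5, 0.3]
opening: 0.956
gripper_force: 0.0
```

```bash
python3 look.py w3 holder_b cell_slim cell_medium cell_thick; python3 disc.py
```

```text
t 9.95 tcp [0.5448 0.0779 0.2909] [-0.0001  0.0001  1.     -0.0001] 0.956183548311598 [-0.8169 -0.5367  0.2998]
[0.472  0.0789 0.471 ] [ 0.7012 -0.0907 -0.0903  0.7014]
holder_b 0.95 [394.2 120.1] [0.4715 0.2486]
holder_b 0.75 [181.4 126.9] [ 0.4812 -0.0615]
holder_b 0.68 [273. 211.] [0.6091 0.072 ]
holder_b 0.66 [ 85.8 209.7] [ 0.6072 -0.2208]
cell_slim 0.91 [178.6 127.7] [ 0.4821 -0.062 ]
cell_medium 0.64 [276.3 211.5] [0.6064 0.0772]
cell_thick 0.7 [ 83.4 205.7] [ 0.5974 -0.2159]
[252 189  43  38] centre [0.6032 0.0718] R 0.0312
[156 102  46  48] centre [ 0.48   -0.0616] R 0.0315
[376  97  47  49] centre [0.4736 0.2517] R 0.0324
[278  21  30  75] centre [0.3985 0.1607] R 0.0718
[80 20 25 67] centre [ 0.387  -0.1234] R 0.0569
[492   0  31  81] centre [0.3678 0.3864] R 0.0322
```

View pics/w3.png

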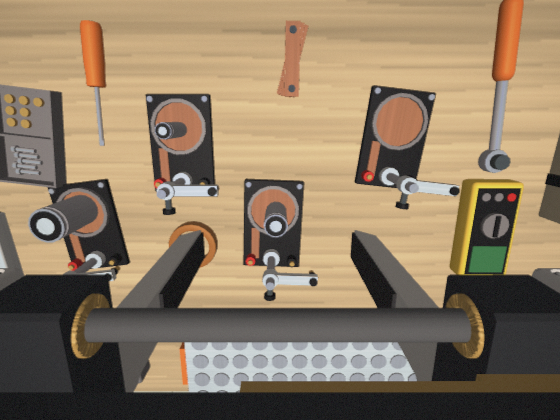

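Slim stands upright in d, with its top at (164,130) and base at (178,127). Medium in b has its top centre at (276,226), inside a rim centred at about (274,211).

```bash
cat > top.py <<'E'
from h import *
f=grab_frame("wrist")
print("med top",onz(f,(276,226),.082),"rim b",onz(f,(274,210.5),.016), "thick top",onz(f,(45.5,226),.092))
E
python3 top.py
```

```text
med top [0.60615164 0.07720894 0.082     ] rim b [0.6041553  0.07391448 0.016     ] thick top [ 0.60262047 -0.21720699  0.092     ]
```

Emit:
carry_out(targets="-0.02 -0.001 0.01 0 0 0 0.09; -0.025 0 0.03 0 0 0 0.09; -0.015 0 0.035 0 0 0 0.09; -0.001 0 0.035 0 0 0 0.09; 0 0 0.035 0 0 0 0.09; 0 0 0.035 0 0 0 0.09; 0 0 0.03 0 0 0 0.09; 0 0 0.025 0 0 0 0.09; 0 0 0.015 0 0 0 0.09; 0 0 0.005 0 0 0 0.09; 0 0 0 0 0 0 0.06; 0 0 0 0 0 0 0.04; 0 0 0 0 0 0 0.025; 0 0 0 0 0 0 0.02; 0 0 0 0 0 0 0.02; 0 0 0 0 0 0 0.02; 0 0 0 0 0 0 0.02; 0 0 0 0 0 0 0.02")

```text
time_s: 12.1
eef_pos: [0.6061, 0.0776, 0.036]
tool_rot: [0.0, -0.0, 1.0, -0.0]
contact_force: [-0.2, -0.2, -0.1]
opening: 0.337
gripper_force: 30.0
```

Emit:
carry_out(targets="0 0 -0.005 0 0 0 0.02; 0 0 -0.015 0 0 0 0.02; 0 0 -0.03 0 0 0 0.02; 0 0 -0.035 0 0 0 0.02; 0 0 -0.035 0 0 0 0.02; 0 0 -0.02 0 0 0 0.02; 0.01 0.0145 -0.01 0 0 0 0.02; 0.02 0.025 0 0 0 0 0.02; 0.022 0.03 0 0 0 0 0.02; 0.025 0.03 0 0 0 0 0.02; 0.025 0.03 0 0 0 0 0.02; 0.02 0.03 0 0 0 0 0.02; 0.01 0.015 0 0 0 0 0.02; 0 0 0 0 0 0 0.02; 0 0 0 0 0 0 0.02")

```text
time_s: 13.6
eef_pos: [0.4736, 0.2523, 0.186]
tool_rot: [-0.0, -0.0, 1.0, -0.0]
contact_force: [0.3, -0.1, -1.8]
opening: 0.334
gripper_force: 30.0
```

Emit:
carry_out(targets="0 0 0.015 0 0 0 0.02; 0 0 0.03 0 0 0 0.02; 0 0 0.03 0 0 0 0.02; 0 0 0.025 0 0 0 0.02; 0 0 0.02 0 0 0 0.02; 0 0 0.012 0 0 0 0.02; 0 0 0.008 0 0 0 0.02; 0 0 0.005 0 0 0 0.02; 0 0 0.003 0 0 0 0.02; 0 0 0.0015 0 0 0 0.02; 0 0 0 0 0 0 0.02; 0 0 0 0 0 0 0.02")

```text
time_s: 14.8
eef_pos: [0.4742, 0.2522, 0.0369]
tool_rot: [0.0, -0.0, 1.0, 0.0]
contact_force: [0.7, -0.3, -1.3]
opening: 0.336
gripper_force: 30.0
```

Emit:
carry_out(targets="0 0 0.0005 0 0 0 0.02; 0 0 0 0 0 0 0.04; 0 0 0 0 0 0 0.06; 0 0 0 0 0 0 0.08; 0 0 0 0 0 0 0.09; 0 0 0 0 0 0 0.09; 0 0 -0.02 0 0 0 0.09; 0 0 -0.04 0 0 0 0.09; 0 0 -0.045 0 0 0 0.09; 0 0 -0.045 0 0 0 0.09; 0 0 -0.045 0 0 0 0.09; 0 -0.01 -0.04 0 0 0 0.09; -0.005 -0.03 -0.02 0 0 0 0.09; -0.005 -0.035 0 0 0 0 0.09; -0.005 -0.04 0 0 0 0 0.09; -0.005 -0.04 0 0 0 0 0.09; -0.005 -0.04 0 0 0 0 0.09; -0.005 -0.04 0 0 0 0 0.09; -0.005 -0.04 0 0 0 0 0.09; -0.005 -0.04 0 0 0 0 0.09")

```text
time_s: 16.8
eef_pos: [0.5139, -0.0646, 0.2911]
tool_rot: [0.0, 0.0, 1.0, -0.0]
contact_force: [0.7, 0.3, -0.0]
opening: 0.96
gripper_force: 0.0
```

Emit:
carry_out(targets="-0.005 -0.04 0 0 0 0 0.09; -0.005 -0.035 0 0 0 0 0.09; -0.005 -0.03 0 0 0 0 0.09; -0.005 -0.025 0 0 0 0 0.09; -0.005 -0.015 0 0 0 0 0.09; 0 -0.007 0 0 0 0 0.09; 0 0 0 0 0 0 0.09; 0 0 0 0 0 0 0.09")

```text
time_s: 17.6
eef_pos: [0.5389, -0.2143, 0.291]
tool_rot: [0.0, -0.0, 1.0, 0.0]
contact_force: [0.2, 0.6, 0.3]
opening: 0.961
gripper_force: 0.0
```

```bash
python3 look.py w4 holder_a cell_thick cell_medium cell_slim; python3 disc.py
```

```text
t 17.6 tcp [ 0.5389 -0.2143  0.291 ] [ 0.     -0.0001  1.      0.0001] 0.9605200893221718 [0.2232 0.6161 0.3257]
[ 0.4661 -0.2134  0.4711] [ 0.701  -0.0907 -0.0906  0.7016]
holder_a 0.97 [276.1 212.7] [ 0.6063 -0.2151]
holder_a 0.71 [382.4 132.1] [ 0.4827 -0.059 ]
cell_thick 0.83 [275.6 210.3] [ 0.5989 -0.2158]
cell_thick 0.77 [151.3 128.7] [ 0.4778 -0.3932]
cell_slim 0.67 [459.6 208. ] [0.595  0.0643]
cell_slim 0.61 [381.2 132.5] [ 0.4829 -0.0646]
[444 193  43  41] centre [0.6028 0.0738] R 0.0311
[362 107  46  48] centre [ 0.4802 -0.0609] R 0.0316
[484  26  39  75] centre [0.3857 0.0301] R 0.0734
[301  25  21  66] centre [ 0.3894 -0.0925] R 0.0809
```

View pics/w4.png

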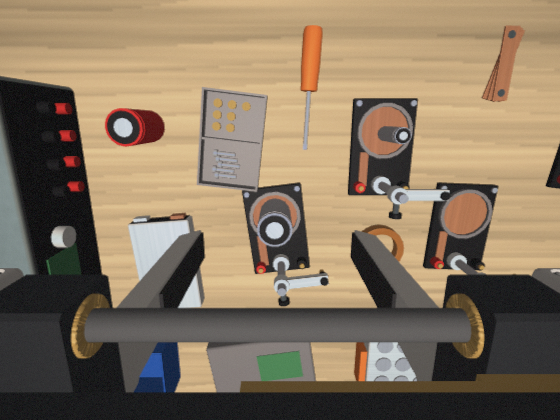

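Thick's top is at (275,230), in a rim of holder a centred near (275,213). Holder b is now empty, and its disc is at (465,213), which fits to (0.603,0.074).

```bash
python3 - <<'E'
from h import *
f=grab_frame("wrist")
print("thick top",onz(f,(275,230),.092),"rim a",onz(f,(275,213),.016),"b",onz(f,(465.5,213),.012))
E
```

```text
thick top [ 0.60220412 -0.21641456  0.092     ] rim a [ 0.60218838 -0.21696839  0.016     ] b [0.60305617 0.07425399 0.012     ]
```

Emit:
carry_out(targets="-0.02 -0.001 0.01 0 0 0 0.094; -0.025 -0.001 0.03 0 0 0 0.094; -0.017 0 0.035 0 0 0 0.094; -0.001 0 0.035 0 0 0 0.094; 0 0 0.035 0 0 0 0.094; 0 0 0.035 0 0 0 0.094; 0 0 0.03 0 0 0 0.094; 0 0 0.022 0 0 0 0.094; 0 0 0.013 0 0 0 0.094; 0 0 0.006 0 0 0 0.094; 0 0 0 0 0 0 0.08; 0 0 0 0 0 0 0.06; 0 0 0 0 0 0 0.045; 0 0 0 0 0 0 0.035; 0 0 0 0 0 0 0.03; 0 0 0 0 0 0 0.03; 0 0 0 0 0 0 0.03; 0 0 0 0 0 0 0.03")

```text
time_s: 19.75
eef_pos: [0.6021, -0.217, 0.0401]
tool_rot: [0.0, 0.0, 1.0, -0.0]
contact_force: [-0.5, -0.2, 2.1]
opening: 0.483
gripper_force: 30.0
```

Emit:
carry_out(targets="0 0 -0.005 0 0 0 0.03; 0 0 -0.015 0 0 0 0.03; 0 0 -0.03 0 0 0 0.03; 0 0 -0.035 0 0 0 0.03; 0 0 -0.035 0 0 0 0.03; 0 0 -0.03 0 0 0 0.03; 0 0.015 -0.01 0 0 0 0.03; 0 0.03 0 0 0 0 0.03; 0 0.035 0 0 0 0 0.03; 0 0.035 0 0 0 0 0.03; 0 0.035 0 0 0 0 0.03; 0 0.035 0 0 0 0 0.03; 0 0.035 0 0 0 0 0.03; 0 0.035 0 0 0 0 0.03; 0 0.025 0 0 0 0 0.03; -0.001 0.011 0 0 0 0 0.03; 0 0 0 0 0 0 0.03; 0 0 0 0 0 0 0.03")

```text
time_s: 21.55
eef_pos: [0.6029, 0.0736, 0.1997]
tool_rot: [-0.0, 0.0, 1.0, -0.0]
contact_force: [0.9, 0.2, -2.6]
opening: 0.486
gripper_force: 30.0
```

Emit:
carry_out(targets="0 0 0.015 0 0 0 0.03; 0 0 0.03 0 0 0 0.03; 0 0 0.03 0 0 0 0.03; 0 0 0.03 0 0 0 0.03; 0 0 0.022 0 0 0 0.03; 0 0 0.014 0 0 0 0.03; 0 0 0.008 0 0 0 0.03; 0 0 0.005 0 0 0 0.03; 0 0 0.003 0 0 0 0.03; 0 0 0.0015 0 0 0 0.03; 0 0 0.0005 0 0 0 0.03; 0 0 0 0 0 0 0.03")

```text
time_s: 22.75
eef_pos: [0.6032, 0.0742, 0.0414]
tool_rot: [0.0, -0.0, 1.0, 0.0]
contact_force: [0.4, 0.6, -3.3]
opening: 0.487
gripper_force: 30.0
```

Emit:
carry_out(targets="0 0 0.001 0 0 0 0.03; 0 0 0.0005 0 0 0 0.03; 0 0 0 0 0 0 0.045; 0 0 0 0 0 0 0.06; 0 0 0 0 0 0 0.08; 0 0 0 0 0 0 0.094; 0 0 0 0 0 0 0.094; 0 0 -0.02 0 0 0 0.094; 0 0 -0.04 0 0 0 0.094; 0 0 -0.045 0 0 0 0.094; 0 0 -0.045 0 0 0 0.094; 0 0 -0.045 0 0 0 0.094; 0.01 -0.01 -0.04 0 0 0 0.094; 0.025 -0.02 -0.02 0 0 0 0.094; 0.03 -0.025 0 0 0 0 0.094; 0.03 -0.025 0 0 0 0 0.094; 0.03 -0.025 0 0 0 0 0.094; 0.03 -0.02 0 0 0 0 0.094; 0.02 -0.01 0 0 0 0 0.094; 0.005 0 0 0 0 0 0.094")

```text
time_s: 24.75
eef_pos: [0.4219, -0.0617, 0.2949]
tool_rot: [0.001, 0.001, 1.0, -0.0]
contact_force: [-0.5, -0.1, 0.3]
opening: 1.0
gripper_force: 0.0
```

```bash
python3 look.py w5 holder_d cell_thick cell_medium cell_slim; python3 disc.py
```

```text
t 24.75 tcp [ 0.4219 -0.0617  0.2949] [ 0.0006  0.0009  1.     -0.0002] 0.9998459692990105 [-0.4976 -0.0959  0.2964]
[ 0.3488 -0.0606  0.475 ] [ 0.7016 -0.0913 -0.0907  0.7008]
holder_d 0.82 [357.9 277.3] [0.6036 0.0738]
holder_d 0.79 [480.5 201.9] [0.4734 0.2574]
holder_d 0.57 [278.2 207.7] [ 0.4825 -0.0595]
holder_d 0.56 [183.8 280.1] [ 0.6085 -0.218 ]
cell_thick 0.75 [357.4 276.8] [0.5962 0.0695]
cell_thick 0.71 [ 60.  203.9] [ 0.4727 -0.3937]
cell_medium 0.87 [483.2 202.2] [0.4707 0.2536]
cell_slim 0.76 [275.1 206.7] [ 0.4775 -0.0643]
[  3 189  56  42] centre [ 0.4824 -0.4323] R 0.0262
[255 188  43  39] centre [ 0.4807 -0.0614] R 0.0315
[461 183  42  42] centre [0.4733 0.253 ] R 0.0298
[193 118  18  56] centre [ 0.3909 -0.1061] R 0.0704
[368 116  32  65] centre [0.3971 0.1573] R 0.0705
```

View pics/w5.png

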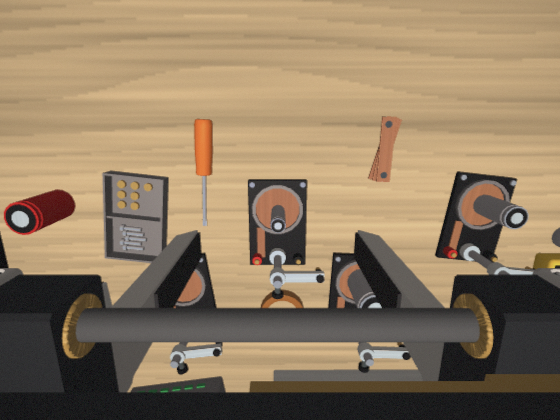

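Medium stands in c at (483,202), thick in b at (357,277), and slim in d at (276,207), where it was left. I'm picking slim up.

Emit:
carry_out(targets="-0.02 0 0.015 0 0 0 0.09; -0.02 0 0.03 0 0 0 0.09; -0.017 0 0.035 0 0 0 0.09; -0.001 0 0.035 0 0 0 0.08; 0 0 0.035 0 0 0 0.08; 0 0 0.035 0 0 0 0.08; 0 0 0.03 0 0 0 0.08; 0 0 0.023 0 0 0 0.08; 0 0 0.014 0 0 0 0.08; 0 0 0.006 0 0 0 0.08; 0 0 0 0 0 0 0.05; 0 0 0 0 0 0 0.03; 0 0 0 0 0 0 0.015; 0 0 0 0 0 0 0.01; 0 0 0 0 0 0 0.01; 0 0 0 0 0 0 0.01; 0 0 0 0 0 0 0.01; 0 0 0 0 0 0 0.01; 0 0 0 0 0 0 0.01")

```text
time_s: 26.95
eef_pos: [0.4811, -0.0609, 0.0365]
tool_rot: [0.0, 0.0, 1.0, -0.0]
contact_force: [-0.2, 0.1, 0.6]
opening: 0.215
gripper_force: 30.0
```

Emit:
carry_out(targets="0 0 -0.005 0 0 0 0.01; 0 0 -0.015 0 0 0 0.01; 0 0 -0.03 0 0 0 0.01; 0 0 -0.035 0 0 0 0.01; 0 0 -0.035 0 0 0 0.01; 0 0 -0.03 0 0 0 0.01; -0.005 -0.01 -0.01 0 0 0 0.01; -0.011 -0.02 0 0 0 0 0.01; -0.015 -0.03 0 0 0 0 0.01; -0.015 -0.03 0 0 0 0 0.01; -0.015 -0.03 0 0 0 0 0.01; -0.015 -0.025 0 0 0 0 0.01; -0.005 -0.0105 0 0 0 0 0.01; 0 0 0 0 0 0 0.01; 0 0 0 0 0 0 0.01")

```text
time_s: 28.45
eef_pos: [0.5616, -0.2158, 0.1959]
tool_rot: [-0.0, -0.0, 1.0, 0.0]
contact_force: [0.1, 0.6, -0.4]
opening: 0.219
gripper_force: 30.0
```

```bash
python3 look.py w6 holder_a; python3 disc.py
```

```text
t 28.45 tcp [ 0.5616 -0.2158  0.1959] [-0.0005 -0.      1.      0.0003] 0.2192064458797022 [ 0.0625  0.5732 -0.3694]
[ 0.4889 -0.2149  0.376 ] [ 0.7011 -0.0902 -0.0904  0.7015]
holder_a 0.96 [411.1 114.3] [ 0.4818 -0.0601]
holder_a 0.95 [276.5 216.1] [ 0.6049 -0.2157]
holder_a 0.86 [506.2 216.8] [0.6056 0.0729]
holder_a 0.35 [516.6 215.9] [0.6044 0.0857]
[248 195  55  43] centre [ 0.6029 -0.2175] R 0.0289
[488 192  51  52] centre [0.6055 0.0763] R 0.03
[375 140  19  52] centre [ 0.5395 -0.1258] R 0.0443
[387  81  58  62] centre [ 0.4802 -0.06  ] R 0.0325
[47 77 76 53] centre [ 0.4728 -0.4365] R 0.0318
[541  28  19  47] centre [0.4182 0.0974] R 0.023
```

View pics/w6.png

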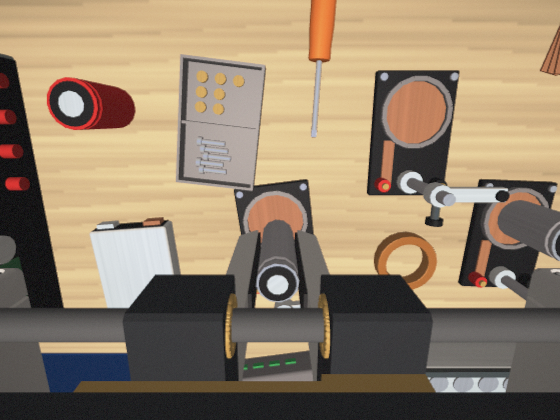

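The disc of a is at (276,217), partly hidden by the held cell. It fits to about (0.603,-0.2165), in line with the earlier estimate. I'm setting slim down there.

Emit:
carry_out(targets="-0.012 -0.001 0 0 0 0 0.01; -0.018 0 0 0 0 0 0.01; -0.011 0 0.01 0 0 0 0.01; 0 0 0.025 0 0 0 0.01; 0 0 0.03 0 0 0 0.01; 0 0 0.03 0 0 0 0.01; 0 0 0.025 0 0 0 0.01; 0 0 0.015 0 0 0 0.01; 0 0 0.01 0 0 0 0.01; 0 0 0.007 0 0 0 0.01; 0 0 0.004 0 0 0 0.01; 0 0 0.002 0 0 0 0.01; 0 0 0.001 0 0 0 0.01; 0 0 0 0 0 0 0.01; 0 0 0 0 0 0 0.01")

```text
time_s: 30.1
eef_pos: [0.6032, -0.2175, 0.0379]
tool_rot: [0.0, 0.0, 1.0, -0.0]
contact_force: [-0.0, 0.7, -1.1]
opening: 0.214
gripper_force: 30.0
```

Emit:
carry_out(targets="0 0 0.001 0 0 0 0.01; 0 0 0.0005 0 0 0 0.01; 0 0 0 0 0 0 0.03; 0 0 0 0 0 0 0.05; 0 0 0 0 0 0 0.07; 0 0 0 0 0 0 0.09; 0 0 0 0 0 0 0.09; 0 0 -0.02 0 0 0 0.09; 0 0 -0.04 0 0 0 0.09; 0 0 -0.045 0 0 0 0.09; 0 0 -0.045 0 0 0 0.09; 0 0 -0.045 0 0 0 0.09; 0.01 0.01 -0.04 0 0 0 0.09; 0.02 0.02 -0.02 0 0 0 0.09; 0.03 0.03 -0.02 0 0 0 0.09; 0.03 0.03 -0.02 0 0 0 0.09; 0.03 0.03 0 0 0 0 0.09; 0.02 0.03 0 0 0 0 0.09; 0.01 0.01 0 0 0 0 0.09; 0 0 0 0 0 0 0.09")

```text
time_s: 32.1
eef_pos: [0.4526, -0.0567, 0.3316]
tool_rot: [0.001, -0.001, 1.0, -0.0]
contact_force: [0.6, -0.4, 0.5]
opening: 0.952
gripper_force: 0.0
```

```bash
python3 look.py w7 holder_d cell_thick cell_medium cell_slim; python3 - <<'E'
from h import *
f=grab_frame("scene");save(f,"s2")
for q in ["cell_thick","cell_medium","cell_slim"]:
    for r in spot_point("scene",q)[:3]: print(q,round(r["p"],2),r["location"],onz(f,r["location"],.012)[:2])
E
```

```text
t 32.1 tcp [ 0.4526 -0.0567  0.3316] [ 0.0007 -0.0008  1.     -0.0002] 0.9520582462395761 [ 0.6258 -0.427   0.4806]
[ 0.3795 -0.0558  0.5116] [ 0.7005 -0.0913 -0.091   0.7019]
holder_d 0.94 [462.  177.8] [0.4716 0.2497]
holder_d 0.65 [274.3 185.1] [ 0.4845 -0.0608]
holder_d 0.63 [351.2 249.6] [0.5999 0.0744]
cell_thick 0.96 [ 70.5 179.3] [ 0.4732 -0.3906]
cell_thick 0.68 [354.4 250.7] [0.5968 0.077 ]
cell_medium 0.79 [468.5 181. ] [0.4747 0.2539]
cell_slim 0.68 [529.4 265.5] [0.6238 0.3835]
cell_slim 0.3 [277.7 276.7] [ 0.6464 -0.0548]
cell_thick 0.91 [110.7, 276.6] [ 0.48782766 -0.40376264]
cell_thick 0.67 [324.6, 211.6] [0.59752201 0.08626512]
cell_medium 0.61 [333.0, 172.1] [0.47127268 0.25477815]
cell_slim 0.79 [225.0, 266.6] [ 0.60843982 -0.21727452]
```

View pics/w7.png

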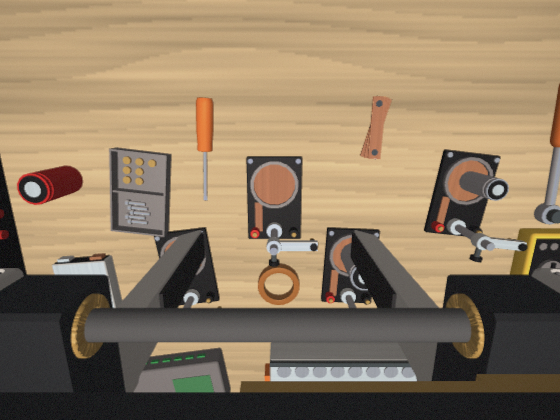

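View pics/s2.png

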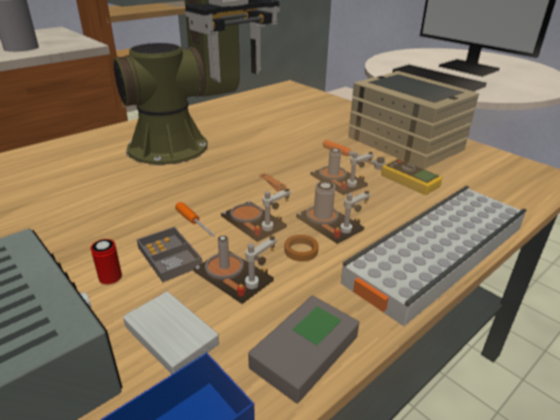

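The scene view shows slim upright in a (224,265), thick in b (324,213) and medium in c (334,172). Holder d is empty, at (275,183) in the wrist view, and the bystanders have not moved. I'm handing the job in.

```bash
python3 -c "from cell import *; print(sign_off())"
```

```text
the job is handed in; nothing more can be done
None
```

The job is handed in: thick now stands in holder_b, medium in holder_c and slim in holder_a, with holder_d empty again, at 32 s on the clock; the sign-off returned no verdict.

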